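# Hold a parts basket down in the demagnetiser

### The job

Demagnetise the tube offcut: pick up the little brass basket that holds it and hang it by its wire bail on the hook of the spring lift, then let go of it. With the basket hanging freely, press the lift's black knob down until the red pointer stands in the green band of the scale, and keep pressing: the lift springs up if let go, so the program finishes while still holding the knob down there, with the basket hanging in the well touching nothing but the hook and the offcut still inside. Leave the brass weight, the tape roll and the glass jar where they are.

Things in the scene. Friction and masses are not known exactly. Their poses are not given: they have to be found in the camera images.
- station: Demagnetiser fixed to the bench: grey base plate (235 x 140 mm), round blue coil with an open well, thin column behind it. Origin: on the bench under the well's centre; +x points from well to column (axis at x = 105 mm), z up. A white scale plate (12 x 24 mm, top at z = 235 mm) stands at x = 111, y = +55 mm; its green band is centred 57 mm below the red pointer's rest height.
- coil_well: The round blue coil, fixed on the base plate: outer diameter 124 mm, well 96 mm across inside, rim 100 mm and well floor 20 mm above the bench. Origin: centre of its underside, 14 mm above the bench.
- well_mouth (a point): Centre of the well's mouth, level with the rim, 100 mm above the bench.
- lift (a joint): Travel of the spring lift (rod, hook arm, knob, red pointer move together straight down): 0 m = up at rest, grows downward, stop at 0.080 m. Green band: 0.050 to 0.064 m. The spring keeps it up, also with the basket on (about 4 N on the knob to start it, 10 to 11 N to hold it in the band), and drives it back up when let go.
- hook_arm: Steel hook arm of 8 mm round bar, carried by the lift rod; from the rod it runs forward (station -x), dips to its seat over the well's centre and ends in an upturned tip 22 mm in front of the seat, 16 mm higher than it; behind the seat the bar rises 23 mm within 35 mm. Origin on the rod's axis, axes as the station's.
- hook_seat (a point): Top of the hook bar at its lowest point, where the bail should hang; 204 mm above the bench at travel 0, moves with the lift.
- press_knob: Black mushroom knob, 42 mm across, on top of the lift rod; to be pressed straight down. Origin on the rod's axis at its underside.
- knob_top (a point): Centre of the knob's top, 260 mm above the bench at travel 0, 105 mm behind the hook seat; moves with the lift.
- basket: Loose brass basket (cup 62 mm across, 36 mm high, 0.12 kg) with a rigid 6 mm wire bail and a 16 x 16 mm wooden grip on it, 91 to 131 mm above the origin. Origin: centre of its underside, z up. The bail is an arch in the basket's y-z plane; its underside is 85 mm above the origin at mid-arch, its opening there 34 mm wide: the hook passes through along the basket's x, either way round.
- basket_grip (a point): Centre of a good grasp on the wooden grip, 120 mm above the basket's origin.
- offcut: Light-grey tube offcut, 14 mm across, 32 mm long, loose inside the basket (may fall over in it). Origin: centre of its lower end.
- brass_weight: Turned brass weight, 35 mm across, 44 mm high, loose; leave alone. Origin: centre of its underside.
- tape_roll: Roll of masking tape lying flat, 96 mm across, 25 mm high, loose; leave alone. Origin: centre of its underside.
- jar: Glass jar with a white lid, 63 mm across, 99 mm high, loose; leave alone. Origin: centre of its underside.
Mind the look-alikes: they are no part of the job. Of the things like the basket, leave any that is purple; of the rest the larger one is meant.

How it is judged:
By the outcome, as a careful person would: the job done as asked, in the order asked, and still so for the second after the job is handed in, while the arm keeps its last pose, push and grip.
It also fails if it takes over 64 s, if anything falls off the work surface, if the arm or the gripper's body presses on something with over 40 N, if the wrist force passes 120 N, or if a joint passes its speed limit or range.

### The arm

A 6-joint arm with a two-finger parallel gripper is mounted at the origin on a cart in front of the work surface, level with it; the furniture and walls round the work are solid. World frame = base frame: x ahead of the robot, y to its left, z up, the work surface at z = 0. Lengths are in m, angles in rad, forces in N, time in s.
With the tool pointing down it reaches from about 0.4 to 0.825 m from the base axis. Payload 7 kg.
Tool frame: the origin (TCP) lies on the mounting face of the last link; the fingertips stand arm.tcp_to_tips ahead of it and the grasp point (between the pads) lies 159 mm ahead of it (arm.tcp_to_tips is the distance from the TCP to the fingertips, in m); z points along the fingers, y is the direction in which the jaws open and shut (so a half turn about z gives the same grasp; the last joint's range is limited). The gripper opens to 88 mm and grips with 3 to 60 N. Pads are 19 mm wide; open, the fingers measure 130 mm over their backs; the gripper's body (78 mm by 193 mm) begins 47 mm behind the grasp point.
Start: joints at [1.613, 0.359, 0.012, 0, -1.224, -0.288], TCP at [0.164, 0.655, 0.405] pointing down, gripper open.
Joint ranges: [-3.07, 3.07], [-1.43, 2.12], [-1.02, 1.25], [-3.03, 1.67], [-3.05, -0], [-3.03, 3.03]. Speed limits (rad/s): [2.39, 2.39, 3.01, 3.14, 3.14, 3.14].

### API

Orientations are given as [roll, pitch, yaw] about the fixed x, y, z axes, in that order (R = Rz(yaw) Ry(pitch) Rx(roll)).
In Python, from station import arm, cams, job_done, finder gives the robot as it stands.
- The arm moves only by the tool play_rows, never from a script. Its argument "targets" is a list that holds one entry, the list of rows, each a list of 4 numbers: the shift along the tool's x, y, z in m, then the turn about the tool's z in degrees. A call has 1 to 5 rows; each row is the pose to reach, as a shift and turn from the pose commanded when the call began, along the tool's axes at that moment; what a row does not reach only later rows make up. A row lasts 1/8 s, in which the tool goes at most 62.5 mm and 10.7 degrees, less where a joint would pass 70% of its speed; a pose out of reach is approached as far as the arm can. A call with a gripper value outside its range is refused whole. "grip" is the closure in counts, from 0 (fully open) to 255 (shut), set as the call begins (left out, the last holds). The fingers move at their own pace and stop on an object; "newtons" is the grip in N (left out, the last holds). Time passes only in rows, so rows that repeat a pose let the fingers close. It gives the time, the measured TCP pose, the force and the opening at its end, in the units of the state.
- arm.get_state(): the state, without advancing time (a new reading comes with each control period).
- cams.grab_frame(name): name is "scene" or "top"; returns (picture, depth): 400x640x3 uint8, red, green, blue; 400x640 float32, m along the optical axis (not along the pixel's ray), 0 where there is no reading.
- cams.camera_params(name): a dict with "intrinsics" (3x3 intrinsics, pixels), "position" and "attitude" of the camera in the world. Camera axes: x right, y down, z forward; pixel columns grow to the right and rows downward; lengths in m; the calibration is good to about 2 mm. A picture is of the moment at which its call begins. camera_params takes no time and is no camera call.
- job_done(): hands the job in, once; it reports no verdict.
Trained networks look in the newest picture that a camera, given by its name, has taken for a name from the list of things; names that differ only in an ending like _2 or _b are one class to them, and where a whole thing is asked for, a point or a joint stands for the part that bears it (a point fixed in the world has none). Each returns a list of dicts, best first, with "score" (0 to 1); they miss things now and then, are a little off and sometimes report something else, mostly with a low value. They report only what shows in the picture. A call takes as long as a camera call. They do not tell look-alikes from the thing itself.
- finder.find_in(camera, query): "xyz" ([x, y, z] in m, in world coordinates, good to about 4 mm: the middle of the surface that is visible of it).
- finder.masks_of(camera, query): "mask" (400x640 bool, what is visible of it).
The state is a dict: "t": time; "q": joint angles; "qd": joint speeds; "joint_efforts": joint torques, N m; "eef_pos": TCP position; "ee_rot": TCP orientation; "force": force on the tool from outside, world axes, zero at the start; "moment": the same for the moment, N m; "width": finger opening in m.
Only numpy, scipy, OpenCV 4.12 (cv2) and the standard library are available. Lean on these libraries where they do the work, as an engineer would, in place of code of your own. Each camera call takes 0.05 s, during which the arm holds its last target. There are 200 camera calls.

## Working session

There is one attempt and no reset: what is moved stays moved. The work goes in short steps, Python scripts to look and compute and a tool call to move; the robot and the scene stay as the last step left them, time stands still between calls to the robot, and variables do not carry over. Pictures are saved under pics/ and viewed, about 8 in all and at most 12, crops included, and the job is handed in when it is done.

Besides the shell and the picture viewer there is one more tool, called after ">>>" in YAML: its name, and indented under it one key for each argument. play_rows: Moves the arm, as the interface text tells. Its arguments: {"type":"object","properties":{"targets":{"type":"array","items":{"type":"array","items":{"type":"array","items":{"type":"number"}}}},"grip":{"type":"number"},"newtons":{"type":"number"}},"required":["targets"]}

```bash
mkdir -p pics; cat > h.py <<'E'
import numpy as np, cv2
from scipy.spatial.transform import Rotation as R
from station import arm, cams, finder, job_done
def grab(n):
    im,d=cams.grab_frame(n); p=cams.camera_params(n)
    return im,d,p
def att(p):
    a=np.array(p["attitude"],float)
    return a if a.shape==(3,3) else R.from_euler('xyz',a).as_matrix()
def cloud(d,p):
    K=np.array(p["intrinsics"]); v,u=np.mgrid[:d.shape[0],:d.shape[1]]
    c=np.stack([(u-K[0,2])/K[0,0]*d,(v-K[1,2])/K[1,1]*d,d],-1)
    return c@att(p).T+np.array(p["position"])
def save(im,f): cv2.imwrite(f,im[...,::-1])
E
python3 - <<'E'
from h import *
print(arm.get_state(), arm.tcp_to_tips)
for n in("scene","top"):
    im,d,p=grab(n); save(im,f"pics/{n}0.png"); print(n,p)
    np.savez(f"{n}0.npz",im=im,d=d,P=cloud(d,p))
    for q in("basket","basket_grip","hook_arm","press_knob","coil_well","offcut","brass_weight","tape_roll","jar"):
        print(q,[(np.round(r["xyz"],3).tolist(),round(r["score"],2)) for r in finder.find_in(n,q)][:4])
E
```

```text
{'t': 0.0, 'q': array([ 1.61312661e+00,  3.59377027e-01,  1.10586577e-02, -3.44006759e-04,
       -1.22410496e+00, -2.88066946e-01]), 'qd': array([ 0.00212481,  0.00027926, -0.00025064,  0.0004554 ,  0.00102508,
       -0.00055211]), 'joint_efforts': array([-2.25912394e-03, -5.82713306e+01,  2.93063807e+01,  6.99730530e+00,
        7.10398905e-03, -1.50167266e-04]), 'eef_pos': array([0.16418447, 0.65452368, 0.40372984]), 'ee_rot': array([ 3.13994081e+00, -1.52211389e-04, -2.45853687e-01]), 'force': array([ 0.2449044 , -0.43214704,  0.16692235]), 'moment': array([ 0.0066706 , -0.01355749, -0.06386536]), 'width': 0.0877444522227495} 0.1781
scene {'intrinsics': array([[377.62696044,   0.        , 313.60801512],
       [  0.        , 377.62696044, 198.759312  ],
       [  0.        ,   0.        ,   1.        ]]), 'position': array([0.17494652, 0.48013411, 0.65582427]), 'attitude': array([-2.1962185 ,  0.01606387, -2.56795319])}
basket [([0.547, -0.081, 0.024], 0.88), ([0.528, -0.266, 0.02], 0.73), ([0.537, -0.168, 0.028], 0.59), ([0.535, 0.126, 0.072], 0.51)]
basket_grip [([0.543, -0.08
[... 560 characters left out ...]
  0.        ,   0.        ,   1.        ]]), 'position': array([ 0.33956119, -0.12565542,  1.15016259]), 'attitude': array([-2.94105467,  0.00571858, -1.42129404])}
basket [([0.551, -0.082, 0.013], 0.61), ([0.537, -0.172, 0.029], 0.58), ([0.533, -0.271, 0.014], 0.49), ([0.54, 0.13, 0.062], 0.39)]
basket_grip [([0.539, -0.168, 0.022], 0.78), ([0.546, -0.082, 0.013], 0.71), ([0.529, -0.272, 0.011], 0.58)]
hook_arm []
press_knob [([0.646, 0.138, 0.261], 0.68)]
coil_well [([0.542, 0.131, 0.064], 0.69)]
offcut []
brass_weight [([0.542, 0.131, 0.064], 0.72), ([0.419, -0.088, 0.028], 0.64)]
tape_roll [([0.654, -0.205, 0.026], 0.8)]
jar [([0.669, -0.353, 0.102], 0.69), ([0.646, 0.137, 0.259], 0.22)]
```

View pics/scene0.png

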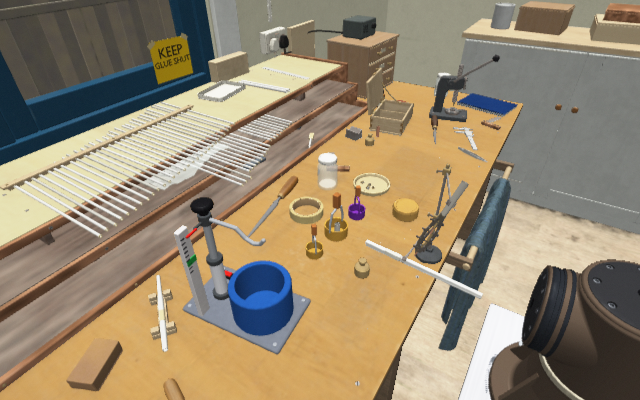

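View pics/top0.png

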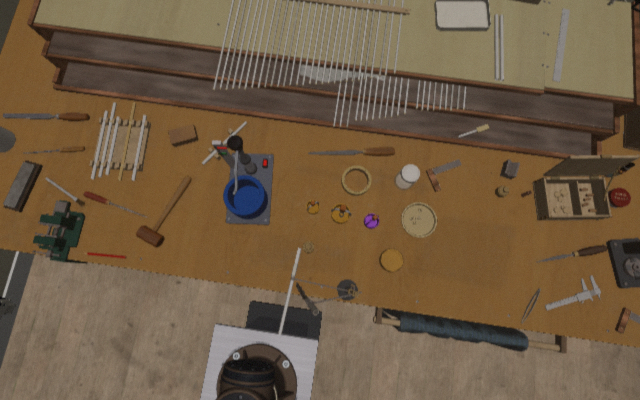

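The scene shows three baskets: a small brass one (314,245), the larger brass one (336,220), which is the target, and a purple one (357,208). The station is at (235,280), with the knob at (203,205) and the hook tip near (262,242). Next I'll measure the target and the station from the depth.

```bash
python3 - <<'E'
from h import *
def fitc(p):
    A=np.c_[2*p,np.ones(len(p))]; s=np.linalg.lstsq(A,(p**2).sum(1),rcond=None)[0]
    return s[:2],np.sqrt(s[2]+s[:2]@s[:2])
for n in("scene","top"):
    z=np.load(n+"0.npz"); P=z["P"];im=z["im"].astype(int)
    print(n)
    near=np.hypot(P[...,0]-.538,P[...,1]+.17)<.05
    for a,b in((.01,.03),(.03,.05),(.05,.075),(.075,.09),(.09,.1),(.1,.125),(.125,.14)):
        m=near&(P[...,2]>a)&(P[...,2]<b); q=P[m]
        if len(q)>3:
            c=np.cov(q[:,:2].T); w,V=np.linalg.eigh(c)
            print(a,b,len(q),q.mean(0).round(4),q.min(0).round(3),q.max(0).round(3),np.sqrt(w).round(4),np.degrees(np.arctan2(V[1,1],V[0,1])).round(0))
    k=(np.hypot(P[...,0]-.643,P[...,1]-.14)<.04)&(P[...,2]>.245); q=P[k]; 
    print("knob",len(q),q.mean(0).round(4),q.min(0).round(3),q.max(0).round(3))
    k=(np.hypot(P[...,0]-.54,P[...,1]-.13)<.075)&(abs(P[...,2]-.1)<.004); q=P[k]
    if len(q)>10: print("rim",len(q),fitc(q[:,:2]), q[:,2].mean())
    k=(np.hypot(P[...,0]-.54,P[...,1]-.13)<.10)&(P[...,2]>.185)&(P[...,2]<.245)&(P[...,0]<.62); q=P[k]
    for x in np.arange(.48,.63,.01):
        r=q[abs(q[:,0]-x)<.005]
        if len(r): print("hook",round(x,3),len(r),r.mean(0).round(4),r[:,2].max().round(3))
    # base plate edges
    k=(np.hypot(P[...,0]-.58,P[...,1]-.13)<.2)&(abs(P[...,2]-.013)<.006)&(im.max(-1)-im.min(-1)<45)
    q=P[k]; 
    if len(q)>50: print("plate",len(q),cv2.minAreaRect((q[:,:2]*1000).astype(np.float32)))
    k=near&(P[...,2]>.005)
    ms=[r for r in finder.masks_of(n,"basket") ] if 0 else []
i=cv2.imread("pics/scene0.png")
a=cv2.resize(i[170:260,290:390],None,fx=6,fy=6,interpolation=cv2.INTER_CUBIC)
cv2.imwrite("pics/c1.png",a)
E
```

```text
scene
0.01 0.03 246 [ 0.5376 -0.1678  0.0208] [ 0.511 -0.202  0.01 ] [ 0.569 -0.142  0.03 ] [0.016  0.0208] 115.0
0.03 0.05 169 [ 0.5397 -0.1728  0.0354] [ 0.511 -0.204  0.03 ] [ 0.571 -0.141  0.05 ] [0.0164 0.0212] 101.0
0.05 0.075 38 [ 0.5403 -0.1671  0.063 ] [ 0.536 -0.201  0.051] [ 0.545 -0.142  0.075] [0.0016 0.0261] 86.0
0.075 0.09 32 [ 0.5406 -0.1649  0.0836] [ 0.536 -0.193  0.075] [ 0.545 -0.148  0.09 ] [0.0016 0.0153] 84.0
0.09 0.1 16 [ 0.538  -0.1683  0.0966] [ 0.532 -0.178  0.091] [ 0.547 -0.165  0.1  ] [0.003  0.0061] -150.0
0.1 0.125 67 [ 0.538  -0.168   0.1126] [ 0.532 -0.178  0.1  ] [ 0.548 -0.162  0.125] [0.0028 0.0056] -140.0
0.125 0.14 36 [ 0.5399 -0.1703  0.1298] [ 0.533 -0.178  0.126] [ 0.548 -0.164  0.133] [0.0047 0.0048] -151.0
knob 320 [0.6401 0.1397 0.2571] [0.625 0.117 0.247] [0.663 0.157 0.262]
rim 1003 (array([0.53989593, 0.12530906]), np.float64(0.054323949231756916)) 0.09951956887299253
hook 0.52 33 [0.52   0.1231 0.2149] 0.221
hook 0.53 21 [0.5302 0.1247 0.2069] 0.215
hook 0.54 25 [0.5404 0.1257 0.2036] 0.206
hook 0.55 27 [0.5504 0.1263 0.2066] 0.21
hook
[... 1187 characters left out ...]
4 0.117 0.249] [0.664 0.157 0.263]
rim 459 (array([0.53957447, 0.12429983]), np.float64(0.0545376873628226)) 0.09943490155734624
hook 0.52 10 [0.5192 0.1213 0.217 ] 0.221
hook 0.53 10 [0.5297 0.1234 0.2073] 0.213
hook 0.54 12 [0.5399 0.1239 0.2028] 0.206
hook 0.55 13 [0.5505 0.125  0.2069] 0.213
hook 0.56 15 [0.5613 0.1264 0.2128] 0.219
hook 0.57 12 [0.5701 0.1277 0.2233] 0.227
hook 0.58 12 [0.5802 0.129  0.2264] 0.228
hook 0.59 12 [0.5911 0.1307 0.2255] 0.23
hook 0.6 10 [0.6006 0.1302 0.2256] 0.227
hook 0.61 12 [0.6108 0.1325 0.2255] 0.228
hook 0.62 5 [0.6185 0.1344 0.226 ] 0.228
plate 1241 ((593.0609130859375, 156.48348999023438), (293.4397277832031, 265.42999267578125), 64.83816528320312)
```

View pics/c1.png

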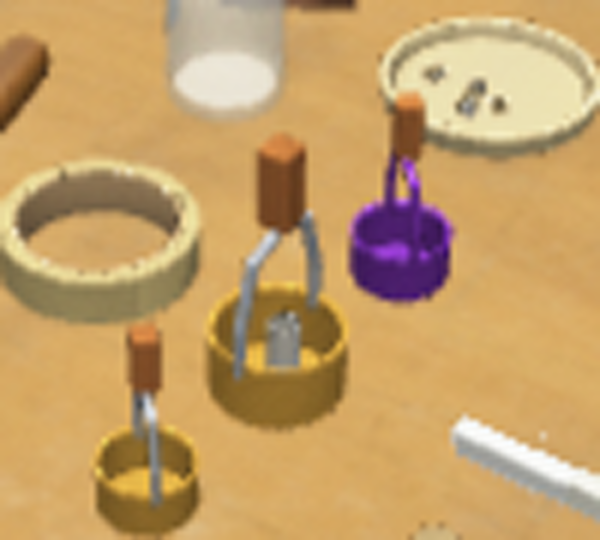

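The crop shows the target basket with the offcut standing in it and its bail plane along about 86°. So basket yaw is about -4°, and from the hook bar's slope the station yaw is about +6.3°. Before moving I'll check for tall obstacles and work out the moves.

```bash
cat >> h.py <<'E'
def plan(*wps):
    "tool-frame shift (mm) and turn (deg) from measured pose to TCP waypoints x,y,z,yawdeg (tool down)"
    s=arm.get_state(); M=R.from_euler('xyz',s["ee_rot"]).as_matrix(); p=s["eef_pos"]
    print("pose",p.round(4),np.degrees(s["ee_rot"]).round(1),"F",s["force"].round(1),"w",round(s["width"],4),"t",round(s["t"],2))
    for w in wps:
        d=M.T@(np.array(w[:3])-p); print(w,"->",(d*1000).round(1),round(np.degrees(s["ee_rot"][2])-w[3],1))
E
python3 - <<'E'
from h import *
for n in("scene","top"):
    P=np.load(n+"0.npz")["P"].reshape(-1,3); q=P[(P[:,0]>.15)&(P[:,0]<.75)&(P[:,2]>.12)&(P[:,2]<.6)&(abs(P[:,1])<.7)]
    k,i=np.unique((q[:,:2]//.05).astype(int),axis=0,return_inverse=True)
    print(n,[((a*.05).round(2).tolist(),q[i.ravel()==j][:,2].max().round(2)) for j,a in enumerate(k)])
plan((.164,.655,.49,-14),(.45,.3,.49,-4),(.538,-.1705,.40,-4))
E
```

```text
scene [([0.15, -0.1], np.float64(0.12)), ([0.15, -0.05], np.float64(0.12)), ([0.2, -0.1], np.float64(0.12)), ([0.2, -0.05], np.float64(0.12)), ([0.25, -0.2], np.float64(0.24)), ([0.25, -0.15], np.float64(0.28)), ([0.25, -0.1], np.float64(0.21)), ([0.3, -0.25], np.float64(0.26)), ([0.3, -0.2], np.float64(0.24)), ([0.3, -0.15], np.float64(0.12)), ([0.3, -0.1], np.float64(0.19)), ([0.35, -0.1], np.float64(0.13)), ([0.4, -0.1], np.float64(0.13)), ([0.5, -0.2], np.float64(0.13)), ([0.5, 0.1], np.float64(0.22)), ([0.55, 0.1], np.float64(0.23)), ([0.6, 0.1], np.float64(0.26)), ([0.6, 0.15], np.float64(0.26)), ([0.6, 0.2], np.float64(0.24)), ([0.65, 0.1], np.float64(0.26)), ([0.65, 0.15], np.float64(0.26)), ([0.65, 0.2], np.float64(0.22))]
top [([0.15, -0.1], np.float64(0.13)), ([0.15, -0.05], np.float64(0.12)), ([0.15, 0.55], np.float64(0.33)), ([0.15, 0.6], np.float64(0.24)), ([0.2, -0.1], np.float64(0.12)), ([0.2, -0.05], np.float64(0.12)), ([0.25, -0.2], np.float64(0.24)), ([0.25, -0.15], np.float64(0.29)), ([0.25, -0.1], np.float64(0.21)), ([0.3, -0.25], np.float64(0.26)), ([0.3, -0.2], np.float64(0.24)), ([0.3, -0.15], np.float64(0.12)), ([0.3, -0.1], np.float64(0.19)), ([0.35, -0.1], np.float64(0.13)), ([0.4, -0.1], np.float64(0.13)), ([0.5, -0.2], np.float64(0.13)), ([0.5, 0.1], np.float64(0.22)), ([0.55, 0.1], np.float64(0.23)), ([0.6, 0.1], np.float64(0.26)), ([0.6, 0.15], np.float64(0.26)), ([0.6, 0.2], np.float64(0.23)), ([0.65, 0.1], np.float64(0.26)), ([0.65, 0.15], np.float64(0.26))]
pose [0.1642 0.6547 0.4047] [-180.     0.   -14.1] F [-0.5 -0.6 -0.4] w 0.0875 t 1.0
(0.164, 0.655, 0.49, -14) -> [ -0.3  -0.2 -85.3] -0.1
(0.45, 0.3, 0.49, -4) -> [363.5 274.5 -85.3] -10.1
(0.538, -0.1705, 0.4, -4) -> [563.3 709.5   4.6] -10.1
```

>>> play_rows:
  targets:
    - [[0, 0, -0.05, 0], [0.04, 0.03, -0.085, 0], [0.09, 0.065, -0.085, -3], [0.135, 0.1, -0.085, -6], [0.18, 0.135, -0.085, -10]]
  grip: 110
  newtons: 25

```text
t: 1.62
eef_pos: [0.3068, 0.4783, 0.49]
ee_rot: [-3.141, -0.0, -0.069]
force: [1.2, 0.1, -0.1]
width: 0.0509
```

```bash
python3 -c "
from h import *
plan((.45,.3,.49,-4),(.5,.1,.49,-4),(.538,-.1705,.42,-4))"
```

```text
pose [0.3068 0.4783 0.49  ] [-180.    -0.    -3.9] F [ 1.2  0.1 -0.1] w 0.0509 t 1.62
(0.45, 0.3, 0.49, -4) -> [ 1.551e+02  1.680e+02 -1.000e-01] 0.1
(0.5, 0.1, 0.49, -4) -> [ 2.188e+02  3.641e+02 -2.000e-01] 0.1
(0.538, -0.1705, 0.42, -4) -> [275.3 631.4  69.6] 0.1
```

Tool yaw is now -4°, so the tool axes hold steady over the next moves.

>>> play_rows:
  targets:
    - [[0.04, 0.04, 0, 0], [0.08, 0.085, 0, 0], [0.12, 0.125, 0, 0], [0.155, 0.17, 0, 0], [0.17, 0.22, 0, 0]]

```text
t: 2.25
eef_pos: [0.4611, 0.2468, 0.4894]
ee_rot: [3.141, 0.0, -0.072]
force: [-1.0, 1.0, -0.1]
width: 0.0499
```

>>> play_rows:
  targets:
    - [[0.02, 0.055, 0, 0], [0.04, 0.11, 0, 0], [0.06, 0.165, 0, 0], [0.07, 0.22, 0.01, 0], [0.08, 0.275, 0.03, 0]]

```text
t: 2.88
eef_pos: [0.5202, -0.0335, 0.4603]
ee_rot: [-3.141, -0.002, -0.071]
force: [1.6, 0.5, -0.9]
width: 0.0493
```

>>> play_rows:
  targets:
    - [[0.01, 0.05, 0.015, 0], [0.02, 0.1, 0.035, 0], [0.025, 0.136, 0.04, 0], [0.025, 0.136, 0.04, 0]]

```text
t: 3.38
eef_pos: [0.5352, -0.1712, 0.4187]
ee_rot: [3.141, 0.002, -0.075]
force: [0.4, 0.2, 0.6]
width: 0.0497
```

```bash
python3 -c "
from h import *
plan((.538,-.1705,.279,-4))
s=cams.grab_frame('scene')[0]; save(cv2.resize(s[150:290,230:430],None,fx=4,fy=4),'pics/c2.png')"
```

```text
pose [ 0.5352 -0.1712  0.4187] [ 1.8e+02  1.0e-01 -4.3e+00] F [0.4 0.2 0.6] w 0.0497 t 3.38
(0.538, -0.1705, 0.279, -4) -> [  3.   -1.  139.7] -0.3
```

View pics/c2.png

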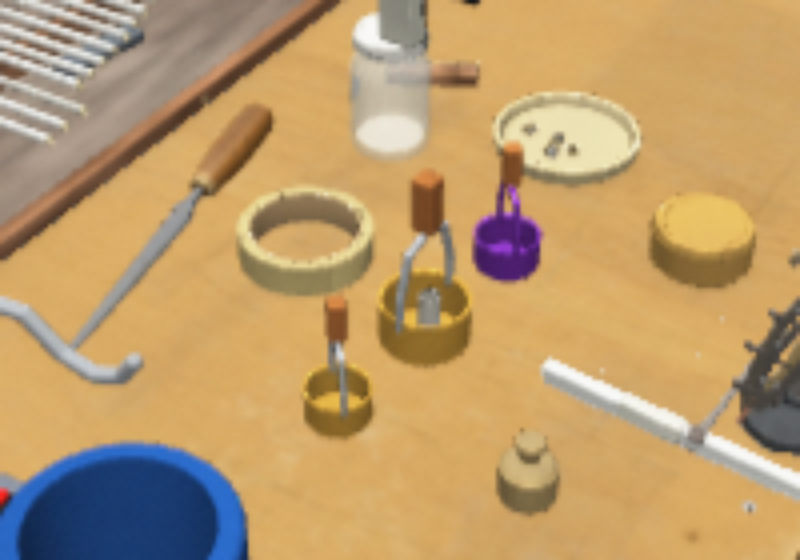

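The scene is unchanged: target grip at (428,200), with one finger showing above it at (403,20). Descending now.

>>> play_rows:
  targets:
    - [[0.003, -0.001, 0.03, 0], [0.003, -0.001, 0.06, 0], [0.003, -0.001, 0.09, 0], [0.003, -0.001, 0.115, 0], [0.003, -0.001, 0.125, 0]]

```text
t: 4.05
eef_pos: [0.5382, -0.1673, 0.2938]
ee_rot: [-3.142, 0.001, -0.07]
force: [-0.3, 0.3, 0.5]
width: 0.05
```

>>> play_rows:
  targets:
    - [[0, 0, 0.008, 0], [0, 0, 0.015, 0], [0, 0, 0.015, 0]]

```text
t: 4.42
eef_pos: [0.5384, -0.1682, 0.2797]
ee_rot: [-3.142, 0.0, -0.071]
force: [0.3, -0.8, 0.1]
width: 0.0498
```

>>> play_rows:
  targets:
    - [[0, 0, 0, 0], [0, 0, 0, 0], [0, 0, 0, 0], [0, 0, 0, 0], [0, 0, 0, 0]]
  grip: 255

```text
t: 5.05
eef_pos: [0.5383, -0.1682, 0.2795]
ee_rot: [-3.141, 0.0, -0.071]
force: [-0.9, -0.9, -2.0]
width: 0.016
```

>>> play_rows:
  targets:
    - [[0, 0, -0.02, 0], [0, 0, -0.05, 0], [0, 0, -0.085, 0], [0, 0, -0.12, 0], [0, 0, -0.146, 0]]

```text
t: 5.68
eef_pos: [0.5383, -0.1682, 0.4271]
ee_rot: [-3.141, -0.001, -0.071]
force: [0.9, 0.6, -1.6]
width: 0.0161
```

```bash
python3 -c "
from h import *
plan((.45,.1155,.4255,6.3),(.539,.125,.4255,6.3))"
```

```text
pose [ 0.5383 -0.1682  0.4271] [-180.    -0.    -4.1] F [ 0.9  0.6 -1.6] w 0.0161 t 5.67
(0.45, 0.1155, 0.4255, 6.3) -> [-108.3 -276.7    1.5] -10.4
(0.539, 0.125, 0.4255, 6.3) -> [ -20.2 -292.5    1.6] -10.4
```

>>> play_rows:
  targets:
    - [[-0.015, -0.015, 0, 0], [-0.035, -0.04, 0, -2], [-0.055, -0.075, 0, -4], [-0.075, -0.11, 0, -6], [-0.09, -0.145, 0, -8]]

```text
t: 6.3
eef_pos: [0.4571, -0.0161, 0.4245]
ee_rot: [-3.141, 0.002, 0.069]
force: [1.1, 1.3, -1.4]
width: 0.0158
```

```bash
python3 -c "
from h import *
plan((.45,.1155,.426,6.3))"
```

```text
pose [ 0.4571 -0.0161  0.4245] [-1.8e+02  1.0e-01  4.0e+00] F [ 1.1  1.3 -1.4] w 0.0158 t 6.3
(0.45, 0.1155, 0.426, 6.3) -> [   2.  -131.8   -1.5] -2.3
```

>>> play_rows:
  targets:
    - [[0.002, -0.035, 0, -2.3], [0.002, -0.075, -0.001, -2.3], [0.002, -0.11, -0.001, -2.3], [0.002, -0.132, -0.001, -2.3], [0.002, -0.132, -0.001, -2.3]]

```text
t: 6.92
eef_pos: [0.451, 0.1158, 0.4255]
ee_rot: [3.141, 0.002, 0.111]
force: [-0.1, 0.2, -0.8]
width: 0.0161
```

```bash
python3 - <<'E'
from h import *
plan((.539,.125,.4255,6.3))
im,d,p=grab('scene'); P=cloud(d,p)
save(cv2.resize(im[150:350,160:360],None,fx=3,fy=3),'pics/c3.png')
n=(np.hypot(P[...,0]-.45,P[...,1]-.1155)<.05)
for a,b in((.14,.155),(.155,.175),(.175,.2),(.2,.222),(.222,.236)):
    q=P[n&(P[...,2]>a)&(P[...,2]<b)]; print(a,len(q),q.mean(0).round(4),q.min(0).round(3),q.max(0).round(3))
    if a>.17:
        w,V=np.linalg.eigh(np.cov(q[:,:2].T)); print(np.degrees(np.arctan2(V[1,1],V[0,1])))
E
```

```text
pose [0.451  0.1158 0.4255] [1.8e+02 1.0e-01 6.3e+00] F [-0.1  0.2 -0.8] w 0.0161 t 6.92
(0.539, 0.125, 0.4255, 6.3) -> [88.5  0.5 -0.2] 0.0
0.14 172 [0.4536 0.1136 0.1516] [0.423 0.088 0.148] [0.48  0.145 0.155]
0.155 516 [0.4489 0.1196 0.1657] [0.423 0.088 0.155] [0.481 0.147 0.175]
0.175 398 [0.4527 0.1156 0.1817] [0.423 0.085 0.175] [0.484 0.148 0.2  ]
108.85240857055265
0.2 72 [0.4513 0.1245 0.2108] [0.447 0.088 0.2  ] [0.459 0.149 0.222]
95.92336949637915
0.222 60 [0.4511 0.1267 0.2296] [0.448 0.095 0.222] [0.454 0.141 0.235]
93.93503680125104
```

View pics/c3.png

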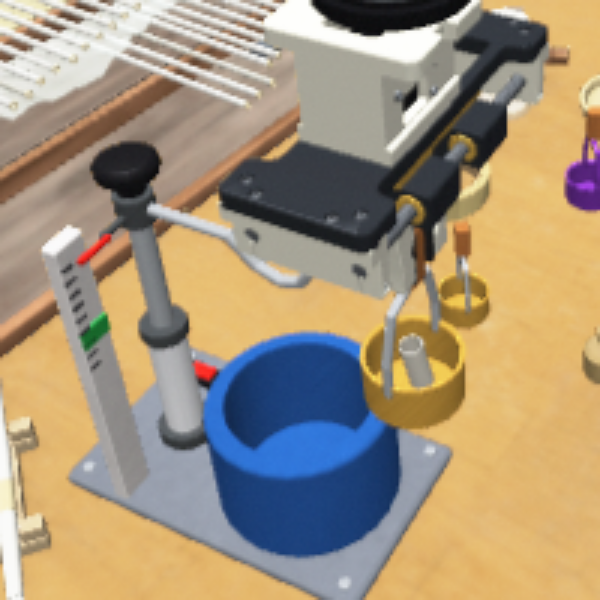

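The basket hangs upright with the offcut inside, at (412,365), and the hook tip lies straight ahead along station x. Inserting now.

>>> play_rows:
  targets:
    - [[0.015, 0, 0, 0], [0.035, 0, 0, 0], [0.055, 0, 0, 0], [0.075, 0, 0, 0], [0.088, 0, 0, 0]]

```text
t: 7.6
eef_pos: [0.5414, 0.1237, 0.4259]
ee_rot: [3.141, 0.001, 0.107]
force: [-0.7, 0.6, -1.9]
width: 0.0161
```

```bash
python3 - <<'E'
from h import *
plan((.539,.125,.399,6.3))
im,d,p=grab('scene'); P=cloud(d,p)
save(cv2.resize(im[190:310,180:300],None,fx=5,fy=5),'pics/c4.png')
n=(np.hypot(P[...,0]-.54,P[...,1]-.125)<.05)
q=P[n&(P[...,2]>.145)&(P[...,2]<.186)]; print(len(q),q.mean(0).round(4),q.min(0).round(3),q.max(0).round(3))
E
```

```text
pose [0.5414 0.1237 0.4259] [1.8e+02 1.0e-01 6.1e+00] F [-0.7  0.6 -1.9] w 0.0161 t 7.6
(0.539, 0.125, 0.399, 6.3) -> [-2.2 -1.6 26.9] -0.2
867 [0.5396 0.1269 0.1677] [0.513 0.093 0.149] [0.574 0.155 0.186]
```

View pics/c4.png

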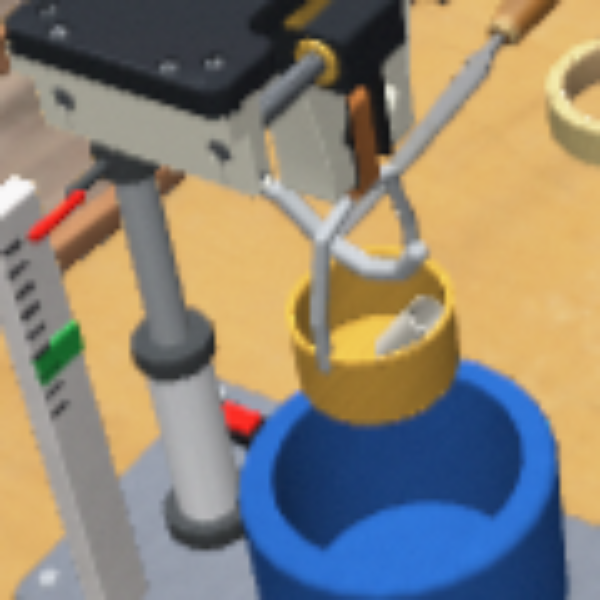

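The hook now runs through the bail, with its tip at (415,260) on the near side, and the offcut is leaning inside the cup at (405,325). Lowering onto the seat.

>>> play_rows:
  targets:
    - [[-0.001, -0.001, 0.007, 0], [-0.002, -0.001, 0.014, 0], [-0.002, -0.001, 0.02, 0], [-0.002, -0.001, 0.024, 0], [-0.002, -0.001, 0.024, 0]]

```text
t: 8.28
eef_pos: [0.5372, 0.125, 0.4025]
ee_rot: [3.141, 0.0, 0.109]
force: [0.2, 0.2, -1.2]
width: 0.016
```

>>> play_rows:
  targets:
    - [[0, 0, 0.001, 0], [0, 0, 0.002, 0], [0, 0, 0.003, 0], [0, 0, 0.003, 0]]

```text
t: 8.78
eef_pos: [0.5374, 0.1249, 0.3998]
ee_rot: [-3.142, -0.0, 0.109]
force: [-0.6, 0.0, -1.1]
width: 0.0156
```

>>> play_rows:
  targets:
    - [[0.001, 0, 0.001, 0], [0.001, 0, 0.002, 0], [0.001, 0, 0.002, 0]]

```text
t: 9.15
eef_pos: [0.5384, 0.125, 0.3981]
ee_rot: [3.141, -0.001, 0.109]
force: [-2.5, -0.5, 4.2]
width: 0.0155
```

>>> play_rows:
  targets:
    - [[0, 0, 0.001, 0], [0, 0, 0.001, 0]]

```text
t: 9.4
eef_pos: [0.5384, 0.125, 0.3968]
ee_rot: [3.141, -0.0, 0.109]
force: [-1.5, -1.1, 4.2]
width: 0.016
```

Contact: the force swung from about -1 N to +4 N. I'll ease back 1 mm and release.

>>> play_rows:
  targets:
    - [[0, 0, -0.001, 0], [0, 0, -0.0015, 0]]

```text
t: 9.65
eef_pos: [0.5384, 0.125, 0.3983]
ee_rot: [3.142, -0.0, 0.108]
force: [-0.5, -1.2, 3.0]
width: 0.016
```

>>> play_rows:
  targets:
    - [[0, 0, 0, 0], [0, 0, 0, 0], [0, 0, 0, 0], [0, 0, 0, 0]]
  grip: 120

```text
t: 10.15
eef_pos: [0.5383, 0.1251, 0.398]
ee_rot: [-3.142, 0.0, 0.109]
force: [-0.2, -0.2, -0.1]
width: 0.0453
```

>>> play_rows:
  targets:
    - [[0, 0, -0.01, 0], [0, 0, -0.025, 0], [0, 0, -0.045, 0], [0, 0, -0.07, 0], [0, 0, -0.095, 0]]

```text
t: 10.78
eef_pos: [0.5383, 0.1249, 0.4953]
ee_rot: [-3.141, -0.001, 0.109]
force: [-0.8, 0.2, 0.4]
width: 0.0468
```

```bash
python3 - <<'E'
from h import *
im,d,p=grab('scene'); P=cloud(d,p)
save(cv2.resize(im[170:310,170:310],None,fx=4,fy=4),'pics/c5.png')
n=(np.hypot(P[...,0]-.54,P[...,1]-.125)<.05)
for a,b in((.115,.14),(.14,.158),(.175,.2),(.215,.252)):
    q=P[n&(P[...,2]>a)&(P[...,2]<b)]
    if len(q): print(a,len(q),q.mean(0).round(4),q.min(0).round(3),q.max(0).round(3))
plan((.6437,.1363,.52,6.3),(.6437,.1363,.455,6.3),(.6437,.1363,.381,6.3))
E
```

```text
0.115 373 [0.5379 0.1251 0.1306] [0.51  0.096 0.122] [0.568 0.154 0.14 ]
0.14 527 [0.5384 0.1236 0.1497] [0.51  0.093 0.14 ] [0.571 0.155 0.158]
0.175 64 [0.5379 0.1411 0.1874] [0.534 0.097 0.175] [0.544 0.155 0.2  ]
0.215 321 [0.5449 0.1287 0.2324] [0.516 0.118 0.215] [0.589 0.135 0.252]
pose [0.5388 0.1249 0.4991] [-179.9   -0.4    6.2] F [ 2.3 -0.3  4.8] w 0.0464 t 10.82
(0.6437, 0.1363, 0.52, 6.3) -> [105.7   0.  -20.2] -0.1
(0.6437, 0.1363, 0.455, 6.3) -> [1.052e+02 1.000e-01 4.480e+01] -0.1
(0.6437, 0.1363, 0.381, 6.3) -> [104.8   0.2 118.8] -0.1
```

View pics/c5.png

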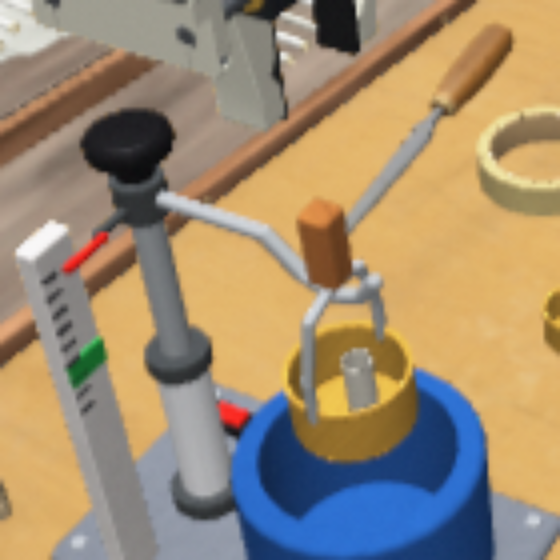

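The basket hangs freely on the seat (340,270) with the offcut upright inside. Closing the fingers and moving over the knob.

>>> play_rows:
  targets:
    - [[0.015, 0, -0.01, 0], [0.045, 0, -0.015, 0], [0.075, 0, -0.015, 0], [0.105, 0, -0.01, 0], [0.105, 0, 0, 0]]
  grip: 255

```text
t: 11.45
eef_pos: [0.6442, 0.1365, 0.4928]
ee_rot: [3.141, -0.0, 0.108]
force: [-0.2, -0.3, -0.6]
width: 0.0028
```

```bash
python3 - <<'E'
from h import *
plan((.6437,.1363,.445,6.3),(.6437,.1363,.381,6.3))
E
```

```text
pose [0.6442 0.1365 0.4928] [180.   -0.    6.2] F [-0.2 -0.3 -0.6] w 0.0028 t 11.45
(0.6437, 0.1363, 0.445, 6.3) -> [-0.5  0.2 47.8] -0.1
(0.6437, 0.1363, 0.381, 6.3) -> [-5.000e-01  1.000e-01  1.118e+02] -0.1
```

>>> play_rows:
  targets:
    - [[0, 0, 0.01, 0], [0, 0, 0.025, 0], [0, 0, 0.038, 0], [0, 0, 0.048, 0], [0, 0, 0.051, 0]]

```text
t: 12.08
eef_pos: [0.6425, 0.1364, 0.4413]
ee_rot: [3.141, 0.001, 0.109]
force: [-0.1, 1.2, 1.2]
width: 0.0003
```

>>> play_rows:
  targets:
    - [[0, 0, 0.003, 0], [0, 0, 0.005, 0], [0, 0, 0.007, 0], [0, 0, 0.009, 0], [0, 0, 0.011, 0]]

```text
t: 12.7
eef_pos: [0.6428, 0.1364, 0.4316]
ee_rot: [-3.141, -0.001, 0.109]
force: [-1.7, 1.5, 4.4]
width: 0.0006
```

>>> play_rows:
  targets:
    - [[0, 0, 0.003, 0], [0, 0, 0.006, 0], [0, 0, 0.009, 0], [0, 0, 0.012, 0], [0, 0, 0.015, 0]]

```text
t: 13.32
eef_pos: [0.6428, 0.1364, 0.4167]
ee_rot: [-3.141, -0.001, 0.109]
force: [-1.8, 1.1, 6.9]
width: 0.0004
```

Knob travel is about 21 mm. Continuing to 57 mm (TCP z of about 0.381).

>>> play_rows:
  targets:
    - [[0, 0, 0.004, 0], [0, 0, 0.008, 0], [0, 0, 0.012, 0], [0, 0, 0.016, 0], [0, 0, 0.02, 0]]

```text
t: 13.95
eef_pos: [0.6428, 0.1364, 0.3971]
ee_rot: [-3.142, -0.001, 0.109]
force: [-3.4, 0.5, 8.9]
width: 0.0001
```

>>> play_rows:
  targets:
    - [[0, 0, 0.004, 0], [0, 0, 0.008, 0], [0, 0, 0.012, 0], [0, 0, 0.015, 0], [0, 0, 0.016, 0]]

```text
t: 14.58
eef_pos: [0.6428, 0.1364, 0.3813]
ee_rot: [-3.142, -0.001, 0.109]
force: [-3.5, 1.9, 10.7]
width: 0.0003
```

```bash
python3 - <<'E'
from h import *
im,d,p=grab('scene'); P=cloud(d,p)
save(cv2.resize(im[180:320,170:310],None,fx=4,fy=4),'pics/c6.png')
n=(np.hypot(P[...,0]-.54,P[...,1]-.125)<.046)
for a,b in((.063,.094),(.1,.14),(.155,.2)):
    q=P[n&(P[...,2]>a)&(P[...,2]<b)]
    if len(q): print(a,len(q),q.mean(0).round(4),q.min(0).round(3),q.max(0).round(3))
plan((.6437,.1363,.381,6.3))
E
```

```text
0.063 551 [0.5403 0.1217 0.0807] [0.51  0.095 0.065] [0.569 0.154 0.094]
0.1 107 [0.5369 0.1292 0.1132] [0.51  0.093 0.1  ] [0.566 0.155 0.139]
0.155 298 [0.5438 0.1285 0.1748] [0.516 0.118 0.155] [0.585 0.135 0.196]
pose [0.6428 0.1364 0.3813] [-1.8e+02 -1.0e-01  6.2e+00] F [-3.6  0.2  9.9] w 0.0001 t 14.62
(0.6437, 0.1363, 0.381, 6.3) -> [0.9 0.2 0.3] -0.1
```

View pics/c6.png

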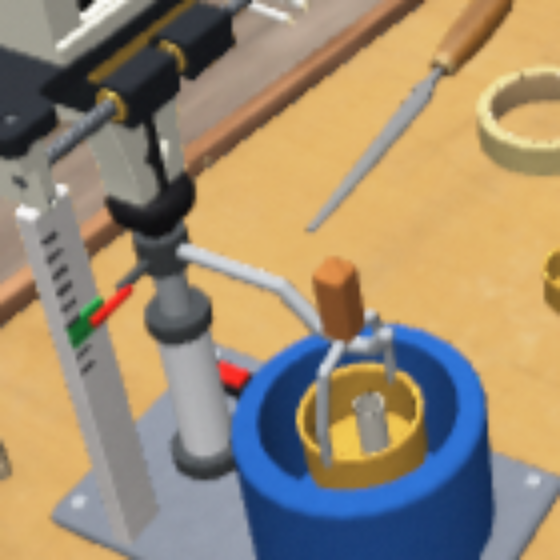

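The red pointer stands in the green band at (85,325), and the basket hangs centred in the well with the offcut upright. I'll let it settle for a moment, check, and hand in.

>>> play_rows:
  targets:
    - [[0, 0, 0, 0], [0, 0, 0, 0], [0, 0, 0, 0], [0, 0, 0, 0], [0, 0, 0, 0]]

```text
t: 15.25
eef_pos: [0.6428, 0.1364, 0.3814]
ee_rot: [-3.142, -0.001, 0.109]
force: [-3.4, 0.4, 10.1]
width: 0.0009
```

```bash
python3 - <<'E'
from h import *
im,d,p=grab('scene'); P=cloud(d,p)
q=P[(np.hypot(P[...,0]-.54,P[...,1]-.125)<.046)&(P[...,2]>.063)&(P[...,2]<.1)]
print(q.min(0).round(3),q.max(0).round(3))
for o in("brass_weight","tape_roll","jar"): print(o,[r["xyz"].round(3) if hasattr(r["xyz"],'round') else r["xyz"] for r in finder.find_in('scene',o)[:1]])
plan(); print(job_done())
E
```

```text
[0.51  0.093 0.065] [0.571 0.155 0.1  ]
brass_weight [[0.6678, -0.3424, 0.0668]]
tape_roll [[0.6547, -0.2012, 0.0199]]
jar [[0.5735, 0.1598, 0.0652]]
pose [0.6428 0.1364 0.3814] [-1.8e+02 -1.0e-01  6.2e+00] F [-4.   0.6 10.2] w 0.0005 t 15.45
the job is handed in; nothing more can be done
None
```

The larger brass basket, with the offcut in it, is hanging by its bail on the hook. The closed fingertips are holding the knob down, and I handed the job in at about 15.5 s of the 64 s allowed.

**Last checks:**
- **Lift:** travel is about 57 mm by the arm's position, the middle of the green band. The last picture shows the red pointer in the band, and the push holds steady at about 10 N, which matches the 10 to 11 N given. There is also a steady sideways force of about 4 N at the fingertips.
- **Basket:** it is still and centred in the well, with about 17 mm of clearance all round. The last picture shows the offcut upright inside.
- **Other objects:** the tape roll was found where it started. The final search for the weight and the jar was unreliable: it returned the jar's position for the weight, and a point on the coil for the jar. I did not check those two again. The arm met no unexpected contact force during the job.

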